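# Load a battery pack under the tester's spring contact flap

### The job

Put the battery pack that lies on the tester's loading deck on test: with one fingertip hold the tester's spring-closed contact flap well up, and with another push the pack along the deck under the flap until it is fully home against the end stop. Only when it is home let the flap down onto it, then move the hand clear. Push the pack along, do not pick it up, and leave the other things on the bench where they are.

Things in the scene. Friction and masses are not known exactly. Their poses are not given: they have to be found in the camera images.
- tester: Bench battery tester, fixed. Grey base plate 235 x 96 mm, its top (the deck the battery slides on) 8 mm above the bench. Origin: underside, on the middle line of the battery bay; +x = direction in which the battery is pushed in, +y = side of the thumb paddle, z up. Base spans x -140 to +95, y -48 to +48. The white housing on its far end (x +45 to +95) is 40 mm high.
- stop (a point): End stop: centre of the housing's front face where the battery's leading end must touch; tester x +45, y 0, 18 mm above the bench. Battery home = its centre at tester x +10, y 0 (+-2 play).
- bay_mouth (a point): Where the straight part of the bay begins, on the deck: tester x -12, y 0. From here to the stop two steel guide rails, 8 mm high above the deck and 4 thick, leave a bay 54 mm wide; before it they flare gently out to y +-37 at x -71, so a battery pushed squarely from behind is guided in. All of it is smooth: the battery slides with a friction of about 0.3.
- flap (a joint): Contact flap, a cranked steel plate over the bay; it turns about a hinge along the tester's x at y +36, 20 mm above the bench. 0 = closed by its spring, grows as it opens (rad), end of travel 0.58. Rests level on a battery at 0.125; clears it from 0.25 up. Opened by pressing the thumb paddle straight down: 3 N starts it, 4.5 N holds it at 0.5. Snaps shut when let go.
- lip (a point): Foot of the lip bent down at the flap's front edge; moves with the flap. Tester x -5, y -8 to -24 (the point at y -16). Closed, it is about 6 mm lower than the battery's top and blocks it; at 0.5 it is about 18 mm above it. The flap plate covers x -5 to +43, y +32 to -24, its far edge 55 mm above the bench at 0.5. Home, 20 mm of the battery still stands out before the lip.
- paddle (a point): Middle of the top face of the flap's thumb paddle, a rubber-faced strip 105 mm long (tester x -60 to +45), 32 wide (y +50 to +82), beside the base; a fingertip may press it anywhere and slide along it. The point is at x -7, y +65, 30 mm from the hinge: 29 mm above the bench when closed (strip sloping 0.25 rad up outward), 14 mm at 0.5 (0.25 rad down outward). Moves with the flap.
- battery: The battery pack to load: black block 70 mm long (its x), 50 wide, 20 high, about 0.12 kg, two small brass terminals on top at its leading (+x) end. Origin: centre of its underside. It lies flat on the tester's deck in front of the flap, roughly in line with the bay (within 5 mm and 0.1 rad), its leading end 45 to 65 mm short of the lip.
- spare_pack: Bystander: a larger black battery pack, 96 x 56 x 28 mm, flat on the bench on the -y side of the tester. Origin: centre of underside. Leave alone.
- driver: Bystander: screwdriver 150 mm long lying on the bench on the +y side of the tester. Leave alone.
- flux_jar: Bystander: small jar 42 mm across, 36 high, on the bench on the +y side beyond the paddle. Origin: centre of underside. Leave alone.
- spool: Bystander: solder spool 60 mm across, 38 high, upright on the bench, well to the right. Leave alone.
- tweezers: Bystander: dark tweezers 130 mm long lying on the bench to the right. Leave alone.
- handset: Bystander: telephone handset, flat slab 150 x 74 x 9 mm, on the bench to the left. Leave alone.
- dispenser: Bystander: white plastic bottle 58 mm across, 105 high, on the bench far right. Leave alone.
Not all that is in view belongs to the job. What is shaped like the battery but brown or orange is not meant.

How it is judged:
On the way:
1. the battery is home against the end stop while the flap is still held up clear of it (x of battery in the frame of tester above 0.007 m and value of joint flap above 0.25 rad), for 0.2 s.
At the end, for the whole second after the job is handed in: The battery lies flat on the deck in the bay, leading end within 3 mm of the end stop, in line with the bay (5 mm, 0.1 rad) and at rest, with the flap let down on its top (joint 0.07 to 0.19) (x of battery in the frame of tester above 0.007 m and y of battery in the frame of tester between -0.005 and 0.005 m and z of battery in the frame of tester between 0.005 and 0.011 m and angle between the x axis of battery and the x axis of tester, either way round below 0.1 rad and angle between battery's own z axis and vertical below 0.06 rad and value of joint flap between 0.07 and 0.19 rad and linear speed of battery below 0.01 m/s); the robot touches nothing.
It fails at once if the flap is let down onto the battery before it is home (x of battery in the frame of tester between -0.034 and 0.005 m and value of joint flap below 0.19 rad).
It fails at once if the battery is lifted off the deck or tipped (z of battery in the frame of tester above 0.016 m or angle between battery's own z axis and vertical above 0.2 rad).
It fails at once if another thing on the bench is moved (distance of any of spare_pack, flux_jar, spool, tweezers, handset, dispenser from where it was at the start of the episode above 0.012 m or distance of driver from where it was at the start of the episode above 0.02 m).
It also fails if it takes over 58 s, if anything falls off the work surface, if the arm or the gripper's body presses on something with over 40 N, if the wrist force passes 120 N, or if a joint passes its speed limit or range.

### The arm

A 7-joint arm with a two-finger parallel gripper is mounted at the origin on the work surface. World frame = base frame: x ahead of the robot, y to its left, z up, the work surface at z = 0. Lengths are in m, angles in rad, forces in N, time in s.
With the tool pointing down it reaches from about 0.4 to 0.85 m from the base axis. Payload 4.5 kg.
Tool frame: the origin (TCP) lies on the centre line of the jaws, within the pads' length; the fingertips stand r.tips_ahead ahead of it and the grasp point (between the pads) is the TCP (r.tips_ahead is the distance from the TCP to the fingertips, in m); z points along the fingers, y is the direction in which the jaws open and shut (so a half turn about z gives the same grasp; the last joint's range is limited). The gripper opens to 88 mm and grips with 3 to 60 N. Pads are 18 mm wide; open, the fingers measure 123 mm over their backs; the gripper's body (75 mm by 187 mm) begins 45 mm behind the grasp point.
Start: joints at [-1.091, 0.689, -0.195, 1.565, 0.157, 0.902, -0.215], TCP at [0.269, 0.564, 0.258] pointing down, gripper open.
Joint ranges: [-3.01, 3.01], [-0.46, 2.08], [-1.47, 1.51], [0.13, 2.56], [-1, 4.14], [0.04, 2.09], [-2.66, 2.66]. Speed limits (rad/s): [2.57, 2.57, 3.14, 3.14, 3.14, 3.14, 3.14].

### API

Orientations are given as a unit quaternion [x, y, z, w].
In Python, from plant import r gives the robot as it stands.
- The arm moves only by the shell command python3 -m inch 'ROWS' [FORCE]. ROWS is JSON, a list of rows, each a list of 5 numbers: the shift along the world's x, y, z in units of 25 mm (1.0 is 25 mm), then the turn about the world's z in units of 6 degrees (1.0 is 6 degrees), then the finger opening in mm, from 0 to 88.1. A call has 1 to 5 rows; each row shifts and turns the commanded pose from where the row before left it; what a row does not reach is not made up. A row lasts 1/10 s, in which the tool goes at most 50 mm and 8.59 degrees, less where a joint would pass 70% of its speed; a pose out of reach is approached as far as the arm can. A call is refused whole if a number of a shift passes 1 or a number of a turn 1, either way. A call with a gripper value outside its range is refused whole. The fingers move at their own pace and stop on an object; FORCE is the grip in N (left out, the last holds). Time passes only in rows, so rows that do not move let the fingers close. It gives the time, the measured TCP pose, the force and the opening at its end, in the units of the state.
- r.get_state(): the state, without advancing time (a new reading comes with each control period).
- r.snapshot(name): name is "scene" or "side" or "wrist"; returns a dict with "pixels" (480x640x3 uint8, red, green, blue), "range_z" (480x640 float32, m along the optical axis (not along the pixel's ray), 0 where there is no reading), "K" (3x3 intrinsics, pixels), "k1" (the pictures are not rectified: a ray, as slopes to the right and down, at radius r is drawn at 1 + k1 r^2 times it, then the intrinsics apply), "position" and "attitude" of the camera in the world. Camera axes: x right, y up, looking along -z (the intrinsics and any distortion apply to the point x, -y, -z); pixel columns grow to the right and rows downward; lengths in m; the calibration is good to about 2 mm. A picture is of the moment at which its call begins.
- r.finish_job(): hands the job in, once; it reports no verdict.
The state is a dict: "clock": time; "q": joint angles; "qd": joint speeds; "joint_torque": joint torques, N m; "tool_pos": TCP position; "eef_rot": TCP orientation; "contact_force": force on the tool from outside, world axes, zero at the start; "moment": the same for the moment, N m; "opening": opening from 0.0 (shut) to 1.0 (fully open).
Only numpy, scipy, OpenCV 4.12 (cv2) and the standard library are available. Lean on these libraries where they do the work, as an engineer would, in place of code of your own. Each camera call takes 0.05 s, during which the arm holds its last target. There are 200 camera calls.

## Working session

There is one attempt and no reset: what is moved stays moved. The work goes in short steps, Python scripts to look and compute and a shell command to move; the robot and the scene stay as the last step left them, time stands still between calls to the robot, and variables do not carry over. Pictures are saved under pics/ and viewed, about 8 in all and at most 12, crops included, and the job is handed in when it is done.

```bash
mkdir -p pics; ls
cat > h.py <<'E'
import numpy as np, cv2
from plant import r
from scipy.spatial.transform import Rotation as R
def snap(n): return r.snapshot(n)
def att(s):
    a=np.array(s["attitude"]); return a if a.shape==(3,3) else R.from_quat(a).as_matrix()
def rays(s,uv):
    uv=np.atleast_2d(uv).astype(float); K=np.array(s["K"])
    d=(uv-[K[0,2],K[1,2]])/[K[0,0],K[1,1]]; x=d.copy()
    for _ in range(20): x=d/(1+s["k1"]*(x**2).sum(1,keepdims=True))
    return np.c_[x[:,0],-x[:,1],-np.ones(len(x))]@att(s).T
def onz(s,uv,z):
    d=rays(s,uv); p=np.array(s["position"]); return p+d*((z-p[2])/d[:,2])[:,None]
def cloud(s):
    v,u=np.mgrid[:480,:640]; d=rays(s,np.c_[u.ravel(),v.ravel()])
    return (np.array(s["position"])+d*s["range_z"].reshape(-1,1)).reshape(480,640,3)
def save(s,n,crop=None,f=1):
    im=s["pixels"][:,:,::-1]
    if crop: a,b,c,d=crop; im=im[b:d,a:c]
    cv2.imwrite("pics/"+n,cv2.resize(np.ascontiguousarray(im),None,fx=f,fy=f,interpolation=cv2.INTER_CUBIC))
E
python3 - <<'E'
from h import *
print(r.tips_ahead); st=r.get_state(); print(st)
for n in("scene","side"):
    s=snap(n); save(s,n+"0.png"); print(n,s["position"],s["attitude"],s["K"],s["k1"])
    np.savez(n+"0.npz",**{k:np.array(v) for k,v in s.items()})
E
```

```text
pics
0.019
{'clock': 0.0, 'q': array([-1.09120689,  0.69000856, -0.19451059,  1.56635695,  0.1573164 ,
        0.9024641 , -0.21512654]), 'qd': array([-0.00100712, -0.00091969, -0.00056986,  0.00198314,  0.00078428,
        0.0007337 , -0.00062013]), 'joint_torque': array([ 9.20508573e-04, -5.27561152e+01, -1.26616392e+00, -1.53424573e+01,
       -5.25027502e-02,  6.54294287e-03,  1.67313101e-04]), 'tool_pos': array([0.26927002, 0.563358  , 0.25689112]), 'eef_rot': array([ 2.21020886e-01,  9.75268639e-01, -9.12078498e-04, -1.33947473e-04]), 'contact_force': array([-0.43736155, -1.47921001, -0.39303591]), 'moment': array([0.00370179, 0.01740093, 0.01894809]), 'opening': 1.0025384739247578}
scene [ 1.35935266 -0.02120249  0.62320975] [0.32456517 0.31851305 0.6314041  0.62812081] [[458.53587418   0.         317.17050275]
 [  0.         458.53587418 235.52804445]
 [  0.           0.           1.        ]] -0.0712965017287641
side [ 0.46695062 -0.6618756   0.78482083] [ 0.34925833 -0.02346383 -0.07500461  0.933725  ] [[489.46792997   0.         327.15335617]
 [  0.         489.46792997 238.56744188]
 [  0.           0.           1.        ]] 0.013055847106565885
```

View pics/scene0.png

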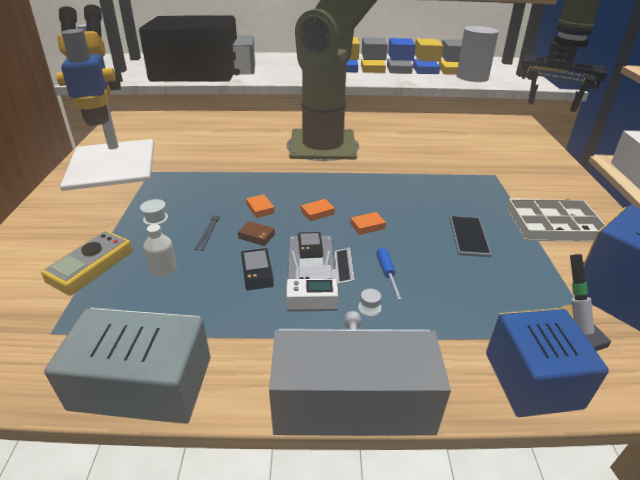

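View pics/side0.png

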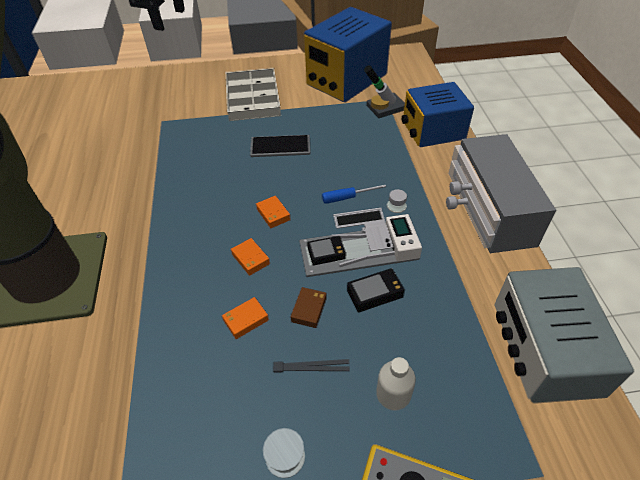

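The scene view shows the black pack on the grey tester at (310,244), with the white housing at (312,292) and the paddle at (344,265). The look-alikes are the spare pack at (257,268), a brown block at (256,233), and orange blocks at (260,205), (317,209) and (368,222). In the side view the chosen pack is at (325,249), and I'll measure it next.

Run:
```python
from h import *
for n in("scene","side"):
    s=dict(np.load(n+"0.npz")); s["k1"]=float(s["k1"]); P=cloud(s); 
    c=P[250:290,300:330] if n=="scene" else P[215:280,300:420]
    print(n,"med",np.median(c.reshape(-1,3),0))
    hsv=cv2.cvtColor(s["pixels"],cv2.COLOR_RGB2HSV)
    mid=np.array([0.72,0,0]) ; 
    box=(P[...,0]>.5)&(P[...,0]<.95)&(P[...,1]>-.15)&(P[...,1]<.2)
    def rect(m,name):
        k,l,st,_=cv2.connectedComponentsWithStats(m.astype(np.uint8))
        for i in range(1,k):
            if st[i,4]<60: continue
            p=P[l==i]; rr=cv2.minAreaRect((p[:,:2]*1000).astype(np.float32))
            v,u=np.nonzero(l==i)
            print(name,n,st[i,4],"px",int(u.mean()),int(v.mean()),"c",np.round(rr[0],1),"sz",np.round(rr[1],1),"ang",round(rr[2],1),"z",np.round(np.median(p[:,2])*1000,1))
    rect(box&(P[...,2]>.035)&(P[...,2]<.046),"z40")
    rect(box&(P[...,2]>.022)&(P[...,2]<.034)&(hsv[...,2]<110),"dark28")
    rect(box&(P[...,2]>.004)&(P[...,2]<.013)&(hsv[...,1]<60)&(hsv[...,2]>100),"deck8")
s=dict(np.load("side0.npz"));save(s,"side_crop.png",(280,170,440,320),5)
```

```text
scene med [ 0.65656196 -0.02120249  0.02998933]
z40 scene 972 px 311 288 c [716.7 -25. ] sz [56.8 95.4] ang 2.3 z 40.6
z40 scene 206 px 370 295 c [736.7  83.9] sz [35.9 36.8] ang 65.2 z 36.5
dark28 scene 262 px 310 245 c [558.7 -31.1] sz [73.4 49.2] ang 5.2 z 28.1
dark28 scene 353 px 261 270 c [ 635.7 -135.4] sz [97.2 47.8] ang 12.2 z 28.2
dark28 scene 291 px 342 265 c [639.2  36.3] sz [94.4 19.6] ang 1.8 z 29.7
dark28 scene 68 px 369 303 c [747.7  81.8] sz [33.8 15.4] ang 82.2 z 28.5
deck8 scene 838 px 308 255 c [583.7 -29.2] sz [149.9  96.5] ang 1.8 z 8.5
deck8 scene 119 px 369 310 c [743.4  82.9] sz [40.1 27.1] ang 82.6 z 8.1
deck8 scene 114 px 311 307 c [742.3 -25. ] sz [ 4.6 94. ] ang 1.4 z 9.9
side med [ 0.62708537 -0.04168724  0.00962806]
z40 side 122 px 397 195 c [735.2  80.5] sz [37.1 34.8] ang 75.8 z 36.0
z40 side 369 px 479 219 c [884.1 -19. ] sz [ 65.  169.8] ang 25.4 z 40.9
z40 side 881 px 403 232 c [718.1 -28. ] sz [50.1 99. ] ang 1.8 z 40.1
dark28 side 60 px 397 201 c [732.2  70.8] sz [17.6 37.4] ang 72.7 z 28.2
dark28 side 219 px 492 235 c [886.8 -35.9] sz [ 61.8 143.3] ang 30.9 z 29.2
dark28 side 416 px 358 217 c [639.   34.2] sz [94.4 27.8] ang 0.4 z 28.8
dark28 side 404 px 328 248 c [557.9 -33.9] sz [69.5 53. ] ang 4.5 z 27.3
dark28 side 97 px 407 252 c [717.5 -73.5] sz [15.8 51.5] ang 77.1 z 28.4
dark28 side 414 px 379 279 c [ 633.7 -134.7] sz [96.5 44.8] ang 10.1 z 27.6
deck8 side 86 px 396 207 c [733.1  74.2] sz [27.1 41. ] ang 68.4 z 7.6
deck8 side 1429 px 345 255 c [610.6 -30.7] sz [203.5  97.5] ang 1.0 z 8.0
```

View pics/side_crop.png

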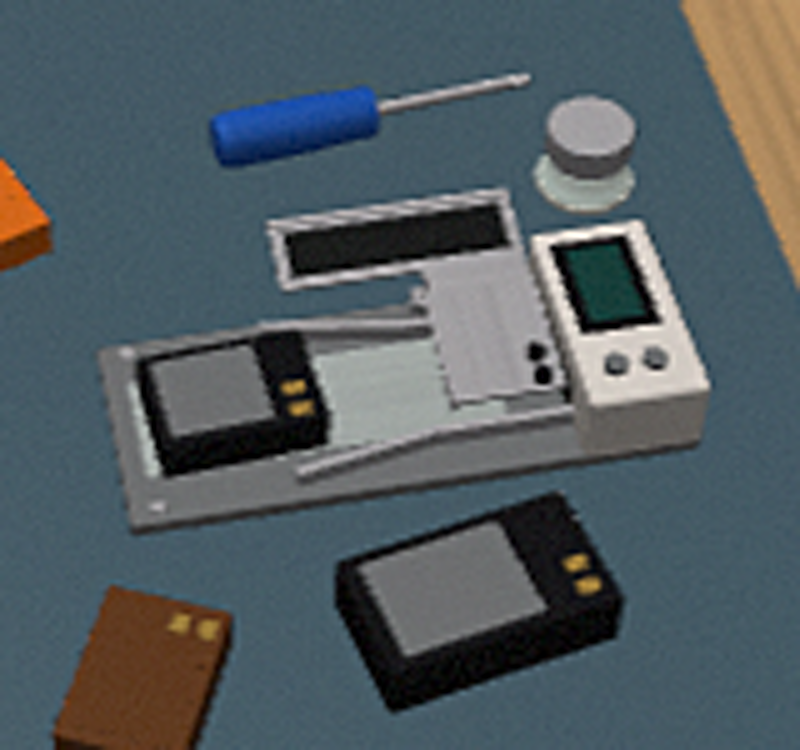

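The side crop confirms the pack: the black 70x50 block with brass terminals on the deck, at crop (230,400). Its measured height is 28 mm and its size 70x50.
- **Tester:** origin ≈ (647.5, -28.6) mm, yaw ≈ 1.7°. The predicted paddle middle (638.5, 36) agrees with the measured (639, 35).
- **Battery:** tester x ≈ -89, y ≈ -1, skewed by about 3°.

I'll work in two steps. First, closed fingers push the pack squarely to just short of the lip. Then, with the hand oblique, one finger presses the paddle while the other pushes.

```bash
python3 -m inch '[[0.4,-1,-0.2,0.2,0],[0.4,-1,-0.2,0.2,0],[0.4,-1,-0.2,0.2,0],[0.4,-1,-0.2,0.2,0],[0.4,-1,-0.2,0.2,0]]' 20
python3 -m inch '[[0.4,-1,-0.2,0.2,0],[0.4,-1,-0.2,0.2,0],[0.4,-1,-0.2,0.2,0],[0.4,-1,-0.2,0.2,0],[0.4,-1,-0.2,0.2,0]]'
python3 -m inch '[[0.4,-1,-0.2,0.2,0],[0.4,-1,-0.2,0.2,0],[0.4,-1,-0.2,0.2,0],[0.4,-1,-0.2,0.2,0],[0.4,-1,-0.2,0.2,0]]'
python3 -m inch '[[0.4,-1,-0.2,0.2,0],[0.4,-1,-0.2,0.2,0],[0.4,-1,-0.2,0.2,0],[0.4,-1,-0.2,0.2,0],[0.3,-1,-0.2,0.2,0]]'
python3 -m inch '[[0.2,-1,-0.2,0.2,0],[0.2,-1,-0.2,0.2,0],[0.2,-1,-0.2,0.1,0],[0.2,-0.6,-0.2,0,0],[0.2,0,-0.2,0,0]]'
python3 -m inch '[[0,0,0,0,0],[0,0,0,0,0]]'
```

```text
clock: 0.6
tool_pos: [0.3197, 0.4377, 0.2323]
eef_rot: [0.169, 0.986, -0.0, -0.0]
contact_force: [0.8, -0.3, 0.1]
opening: 0.572
clock: 1.1
tool_pos: [0.3697, 0.3128, 0.2074]
eef_rot: [0.117, 0.993, -0.0, -0.0]
contact_force: [1.4, 0.3, -0.5]
opening: 0.115
clock: 1.6
tool_pos: [0.4197, 0.1879, 0.1824]
eef_rot: [0.065, 0.998, -0.0, -0.0]
contact_force: [0.4, 0.2, -0.3]
opening: 0.008
clock: 2.1
tool_pos: [0.4675, 0.0629, 0.1574]
eef_rot: [0.013, 1.0, 0.0, 0.0]
contact_force: [0.7, -0.6, -0.2]
opening: 0.003
clock: 2.6
tool_pos: [0.4917, -0.029, 0.1321]
eef_rot: [-0.01, 1.0, -0.001, -0.001]
contact_force: [-0.1, 0.4, 0.1]
opening: 0.008
clock: 2.8
tool_pos: [0.4919, -0.0245, 0.1327]
eef_rot: [-0.014, 1.0, 0.001, -0.0]
contact_force: [-0.8, 0.8, -0.1]
opening: 0.004
```

```bash
python3 -m inch '[[0,-0.32,-1,0,0],[0,0,-1,0,0],[0,0,-1,0,0],[0,0,-0.7,0,0],[0,0,-0.3,0,0]]'
python3 -m inch '[[0.3,0.01,0,0,0],[0.3,0.01,0,0,0],[0.3,0.01,0,0,0],[0.2,0.01,0,0,0],[0.2,0.01,0,0,0]]'
python3 -m inch '[[0.2,0.01,0,0,0],[0.2,0,0,0,0],[0.2,0.01,0,0,0],[0.2,0,0,0,0],[0,0,0,0,0]]'
python3 - <<'E'
from h import *
s=snap("side"); save(s,"side1.png",(280,170,440,320),5)
np.savez("side1.npz",**{k:np.array(v) for k,v in s.items()})
P=cloud(s);hsv=cv2.cvtColor(s["pixels"],cv2.COLOR_RGB2HSV)
m=(P[...,0]>.53)&(P[...,0]<.66)&(P[...,1]>-.07)&(P[...,1]<.01)&(P[...,2]>.022)&(P[...,2]<.034)&(hsv[...,2]<130)
p=P[m];print(p.shape,cv2.minAreaRect((p[:,:2]*1000).astype(np.float32)),p.min(0),p.max(0))
E
```

```text
clock: 3.3
tool_pos: [0.4913, -0.0324, 0.0316]
eef_rot: [-0.014, 1.0, 0.0, -0.001]
contact_force: [-1.8, -0.1, 0.1]
opening: 0.002
clock: 3.8
tool_pos: [0.5253, -0.033, 0.0333]
eef_rot: [-0.012, 1.0, 0.0, 0.001]
contact_force: [0.2, 0.4, 0.1]
opening: 0.002
clock: 4.3
tool_pos: [0.5455, -0.0322, 0.0327]
eef_rot: [-0.013, 1.0, 0.0, 0.001]
contact_force: [0.3, 0.2, 0.1]
opening: 0.008
(291, 3) ((621.2767333984375, -27.077285766601562), (59.45677185058594, 64.76436614990234), 7.22243070602417) [ 0.59052521 -0.06093014  0.02226244] [0.65383098 0.00878548 0.03125379]
```

View pics/side1.png

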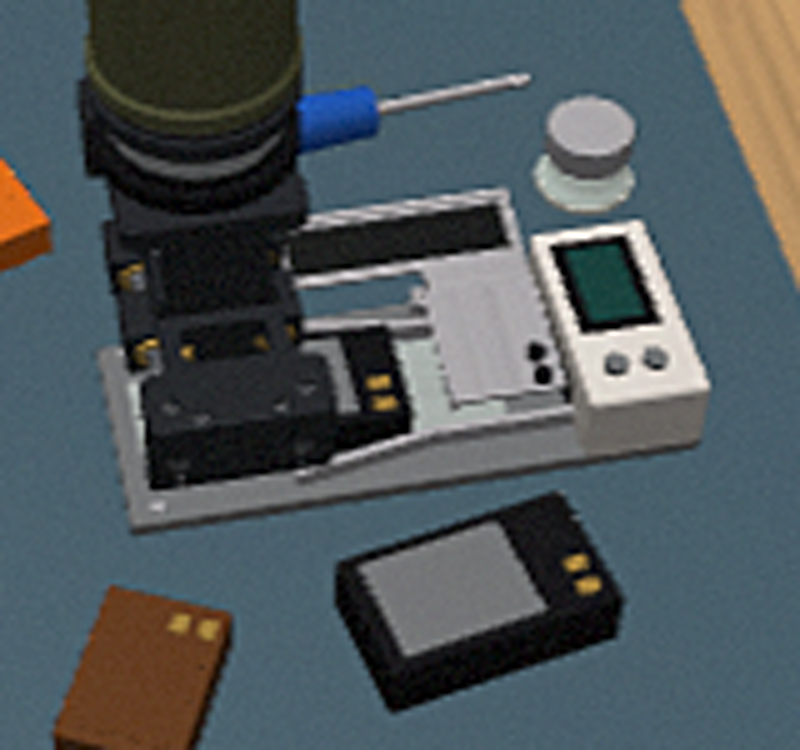

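Run:
```python
from h import *
def tf(p): d=p[:,:2]*1000-[647.5,-28.6]; c,s=np.cos(.03),np.sin(.03); return np.round(np.c_[c*d[:,0]+s*d[:,1],-s*d[:,0]+c*d[:,1]],1)
for n,q in(("side0",[(300,335),(328,412),(293,386),(300,406)]),("side1",[(388,330),(410,405),(379,381),(385,401)])):
    s=dict(np.load(n+".npz"));s["k1"]=float(s["k1"])
    uv=np.array(q)/5.+[280,170]; print(n,tf(onz(s,uv,.028)))
```

```text
side0 [[-56.9  18.7]
 [-54.2 -23.5]
 [-65.2  -7.6]
 [-64.5 -18.3]]
side1 [[-20.8  14.3]
 [-21.2 -26.3]
 [-30.6 -11.7]
 [-30.6 -22.4]]
```

The battery's leading end is now at tester x ≈ -21, about 16 mm short of the lip, squared up but about 4 mm toward -y. I'll push on so the flare centres it.

```bash
python3 -m inch '[[0.12,0,0,0,0],[0.12,0,0,0,0],[0.12,0.01,0,0,0],[0.08,0,0,0,0],[0,0,0,0,0]]'
python3 - <<'E'
from h import *
s=snap("side"); save(s,"side2.png",(280,170,440,320),5)
np.savez("side2.npz",**{k:np.array(v) for k,v in s.items()})
def tf(p): d=p[:,:2]*1000-[647.5,-28.6]; c,s=np.cos(.03),np.sin(.03); return np.round(np.c_[c*d[:,0]+s*d[:,1],-s*d[:,0]+c*d[:,1]],1)
hsv=cv2.cvtColor(s["pixels"],cv2.COLOR_RGB2HSV)
m=((hsv[...,0]>12)&(hsv[...,0]<32)&(hsv[...,1]>90)&(hsv[...,2]>90)).astype(np.uint8)
k,l,st,c=cv2.connectedComponentsWithStats(m)
for i in range(1,k):
    if st[i,4]>=3 and 345<c[i,0]<380 and 240<c[i,1]<262: print(st[i,4],c[i],tf(onz(s,c[i],.028)))
E
python3 -m inch '[[-0.5,0,0,0,0],[-0.3,0,1,-0.5,30],[0,0.2,1,-1,61],[0,0.5,0.5,-1,61],[0,0.5,0,-1,61]]'
python3 -m inch '[[0,0,0,-1,61],[0,0,0,-1,61],[0,0,0,0,61],[0,0,0,0,61]]'
```

```text
clock: 4.85
tool_pos: [0.5559, -0.032, 0.0327]
eef_rot: [-0.013, 1.0, 0.0, 0.0]
contact_force: [-0.3, -0.5, 0.7]
opening: 0.004
9 [360.44444444 244.66666667] [[-20.5  -9.5]]
10 [361.5 248.8] [[-20.9 -20.6]]
clock: 5.4
tool_pos: [0.5365, -0.002, 0.0971]
eef_rot: [0.172, 0.985, 0.001, 0.002]
contact_force: [-0.3, 0.3, 0.5]
opening: 0.341
clock: 5.8
tool_pos: [0.5354, -0.0021, 0.0953]
eef_rot: [0.271, 0.963, -0.0, -0.0]
contact_force: [-1.1, 1.0, -0.2]
opening: 0.685
```

```bash
python3 -m inch '[[0.7,0.06,0,0,66],[0.7,0.06,0,0,66],[0,0,-0.6,0,66],[0,0,-0.4,0,66],[0,0,0,0,66]]'
python3 - <<'E'
from h import *
s=snap("side"); save(s,"side3.png",(280,170,440,320),5)
print(r.get_state())
E
```

```text
clock: 6.3
tool_pos: [0.5689, 0.0006, 0.0688]
eef_rot: [0.271, 0.962, -0.001, -0.002]
contact_force: [-0.6, 0.4, 0.3]
opening: 0.746
{'clock': 6.35, 'q': array([ 0.02993659,  0.90268649, -0.19282201,  1.85863761,  0.37910528,
        0.41869573,  0.58118361]), 'qd': array([ 0.00274043, -0.02122538, -0.00460727, -0.00844498, -0.00246894,
        0.00141056, -0.00074365]), 'joint_torque': array([-3.85654124e-02, -5.27248442e+01, -1.33908883e+00, -7.33731776e+00,
       -1.42640860e-03,  1.85000477e-02, -5.87534174e-03]), 'tool_pos': array([0.56929194, 0.00069382, 0.06946417]), 'eef_rot': array([ 2.71412685e-01,  9.62462189e-01, -4.83007039e-04, -1.20687821e-03]), 'contact_force': array([-0.74511434,  0.37921343,  0.19941211]), 'moment': array([-0.06288627,  0.00149788,  0.01069828]), 'opening': 0.751576327987968}
```

View pics/side3.png

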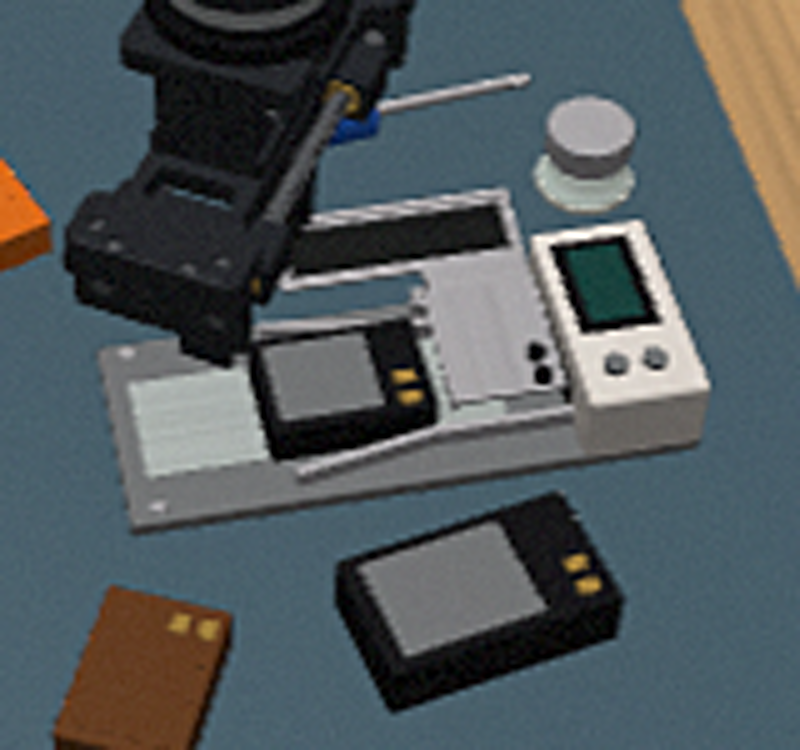

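The pack sits square just before the lip at crop (345,390), and the push finger hangs behind it at (220,350), clear of the rail. Now I'll lower the hand to press the paddle.

```bash
python3 -m inch '[[0,0,-0.4,0,66],[0,0,-0.3,0,66],[0,0,0,0,66]]'
python3 -m inch '[[0,0,-0.2,0,66],[0,0,-0.2,0,66],[0,0,-0.2,0,66],[0,0,0,0,66],[0,0,0,0,66]]'
python3 - <<'E'
from h import *
s=snap("side"); save(s,"side4.png",(280,170,440,320),5)
P=cloud(s); st=r.get_state(); print(st["tool_pos"],st["contact_force"])
E
```

```text
clock: 6.65
tool_pos: [0.5697, 0.0009, 0.0517]
eef_rot: [0.272, 0.962, -0.0, -0.001]
contact_force: [0.1, -0.6, -0.4]
opening: 0.749
clock: 7.15
tool_pos: [0.5709, 0.0016, 0.038]
eef_rot: [0.272, 0.962, 0.001, 0.0]
contact_force: [-0.6, 2.0, 5.0]
opening: 0.751
[0.57084778 0.00153527 0.038059  ] [0.06269227 2.28259039 4.18443408]
```

View pics/side4.png

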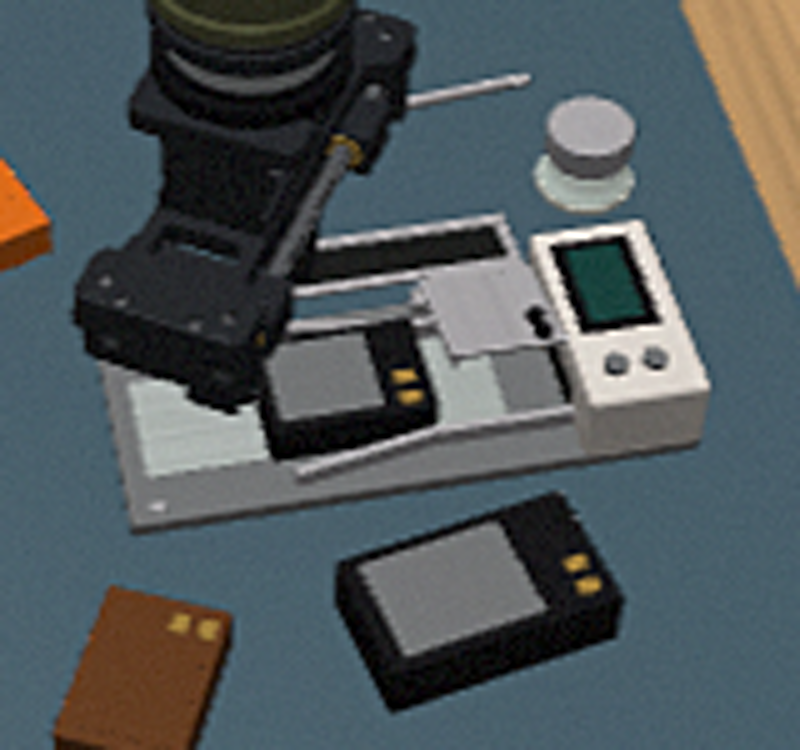

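The flap is up: its front edge is at crop (480,345), well above the pack. I'll press about 1.5 mm more and measure the height of its edge.

```bash
python3 -m inch '[[0,0,-0.06,0,66],[0,0,0,0,66]]'
cat >> h.py <<'E'
def tf(p):
    d=np.atleast_2d(p)[:,:2]*1000-[647.5,-28.6]; c,s=np.cos(.03),np.sin(.03); return np.round(np.c_[c*d[:,0]+s*d[:,1],-s*d[:,0]+c*d[:,1]],1)
def check():
    s=snap("side"); P=cloud(s); t=tf(P.reshape(-1,3)).reshape(480,640,2)
    m=(t[...,0]>2)&(t[...,0]<38)&(t[...,1]>-30)&(t[...,1]<25)&(P[...,2]>.03)&(P[...,2]<.07)
    if m.sum()>10:
        z=P[m][:,2]*1000; f=np.polyfit(t[m][:,1],z,1); print("flap far z",np.percentile(z,97).round(1),"slope",np.arctan(-f[0]).round(3),m.sum())
    hsv=cv2.cvtColor(s["pixels"],cv2.COLOR_RGB2HSV)
    g=((hsv[...,0]>12)&(hsv[...,0]<32)&(hsv[...,1]>90)&(hsv[...,2]>90)).astype(np.uint8)
    k,l,st,c=cv2.connectedComponentsWithStats(g)
    for i in range(1,k):
        q=tf(onz(s,c[i],.028))[0]
        if st[i,4]>=3 and -40<q[0]<50 and abs(q[1])<30: print("term",st[i,4],q)
    x=r.get_state(); print(x["clock"],x["tool_pos"],x["contact_force"]); return s
E
python3 -c "from h import *;check()"
```

```text
clock: 7.4
tool_pos: [0.5709, 0.0015, 0.0366]
eef_rot: [0.272, 0.962, 0.001, 0.0]
contact_force: [-0.3, 1.7, 5.1]
opening: 0.753
flap far z 52.7 slope 0.317 223
term 9 [-20.5  -9.5]
term 10 [-20.9 -20.6]
7.45 [0.57086124 0.00146521 0.03660418] [-0.33856806  2.09650727  4.91685985]
```

The flap is at about 0.44 rad (edge height 52.7 mm, 4.9 N). Now I'll push.

```bash
python3 -m inch '[[0.2,0.006,0,0,66],[0.2,0.006,0,0,66],[0.2,0.006,0,0,66],[0.2,0.006,0,0,66],[0,0,0,0,66]]'
python3 -c "from h import *;check()"
python3 -m inch '[[0.2,0.006,0,0,66],[0.2,0.006,0,0,66],[0.2,0.006,0,0,66],[0.2,0.006,0,0,66],[0,0,0,0,66]]'
python3 -c "from h import *;s=check();save(s,'side5.png',(280,170,440,320),5)"
```

```text
clock: 7.95
tool_pos: [0.5902, 0.0013, 0.0364]
eef_rot: [0.272, 0.962, -0.0, -0.0]
contact_force: [-2.5, 1.1, 6.1]
opening: 0.751
flap far z 53.3 slope 0.33 214
term 9 [-7.2 -9.1]
term 9 [ -6.5 -20.4]
8.0 [0.59016483 0.00134552 0.03645407] [-2.16377947  0.76494587  5.53254682]
clock: 8.5
tool_pos: [0.6102, 0.002, 0.0364]
eef_rot: [0.272, 0.962, -0.0, -0.0]
contact_force: [-1.7, 0.2, 5.8]
opening: 0.746
flap far z 53.4 slope 0.301 219
term 11 [13.  -8.6]
term 11 [ 13.5 -19.8]
8.55 [0.6101804  0.0019684  0.03645497] [-1.85829598  1.7059636   5.01376029]
```

View pics/side5.png

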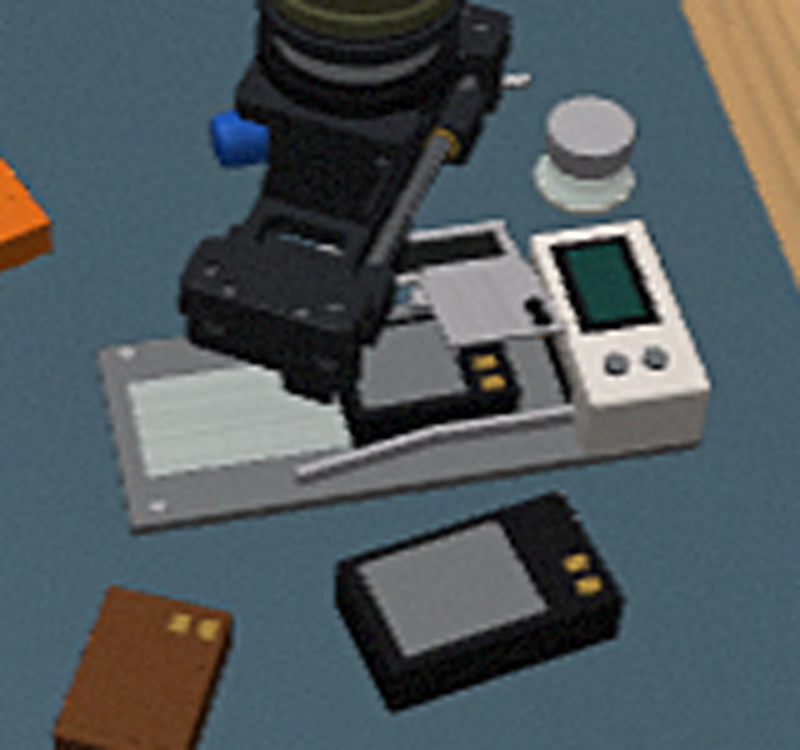

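The pack is under the raised flap with its terminals at x ≈ 13, crop (485,370). About 22 mm remain, so I'll go on slowly and watch the force.

```bash
python3 -m inch '[[0.2,0.006,0,0,66],[0.2,0.006,0,0,66],[0.2,0.006,0,0,66],[0.12,0.004,0,0,66],[0,0,0,0,66]]'
python3 -c "from h import *;check()"
python3 -m inch '[[0.06,0,0,0,66],[0.06,0,0,0,66],[0,0,0,0,66]]'
python3 -c "from h import *;s=check()"
```

```text
clock: 9.05
tool_pos: [0.6279, 0.0026, 0.0364]
eef_rot: [0.272, 0.962, -0.0, -0.001]
contact_force: [-1.7, 1.2, 6.3]
opening: 0.752
flap far z 54.0 slope 0.281 217
term 10 [30.8 -7.5]
term 10 [ 31.7 -18. ]
9.1 [0.62789422 0.00258705 0.03641808] [-1.60832261  1.25593087  5.30022246]
clock: 9.4
tool_pos: [0.6304, 0.0027, 0.0363]
eef_rot: [0.272, 0.962, -0.0, -0.001]
contact_force: [-3.3, 1.4, 6.4]
opening: 0.746
flap far z 54.3 slope 0.269 218
term 9 [32.9 -7. ]
term 10 [ 33.8 -17.9]
9.45 [0.63032896 0.00261639 0.03632811] [-2.3935977   1.64678894  6.02573735]
```

```bash
python3 -m inch '[[0.06,0,0,0,66],[0,0,0,0,66]]'
python3 -m inch '[[0.06,0,0,0,66],[0,0,0,0,66]]'
python3 -c "from h import *;s=check()"
```

```text
clock: 9.65
tool_pos: [0.6311, 0.0026, 0.0362]
eef_rot: [0.272, 0.962, -0.001, -0.002]
contact_force: [-4.1, 0.7, 5.7]
opening: 0.75
clock: 9.85
tool_pos: [0.6313, 0.0026, 0.036]
eef_rot: [0.272, 0.962, -0.001, -0.003]
contact_force: [-6.4, 1.5, 8.4]
opening: 0.749
flap far z 55.0 slope 0.219 214
term 9 [33.7 -6.9]
term 10 [ 33.8 -17.9]
9.9 [0.63128921 0.00263207 0.03601291] [-6.10700617  1.13830077  6.76957953]
```

The hand has stalled at x = 0.631 with the force rising to 6 N. The terminals put the battery centre at tester x ≈ 9–10 and y ≈ 0.6, so it is home. One more firm press and a hold, then I'll back off with the paddle still pressed and check.

```bash
python3 -m inch '[[0.1,0,0,0,66],[0,0,0,0,66],[0,0,0,0,66],[0,0,0,0,66]]'
python3 -m inch '[[-0.2,0,0,0,66],[-0.2,0,0,0,66],[-0.1,0,0,0,66],[0,0,0,0,66]]'
python3 -c "from h import *;s=check();save(s,'side6.png',(280,170,440,320),5)"
```

```text
clock: 10.3
tool_pos: [0.6318, 0.0026, 0.0357]
eef_rot: [0.272, 0.962, -0.002, -0.005]
contact_force: [-9.3, 2.3, 9.6]
opening: 0.748
clock: 10.7
tool_pos: [0.6263, 0.0028, 0.0373]
eef_rot: [0.272, 0.962, 0.001, 0.002]
contact_force: [0.9, 1.1, 5.7]
opening: 0.75
flap far z 51.2 slope 0.226 242
term 10 [33.4 -7.1]
term 10 [ 33.8 -17.9]
10.75 [0.62632901 0.00287035 0.03729711] [0.70493127 1.31012163 6.19664433]
```

View pics/side6.png

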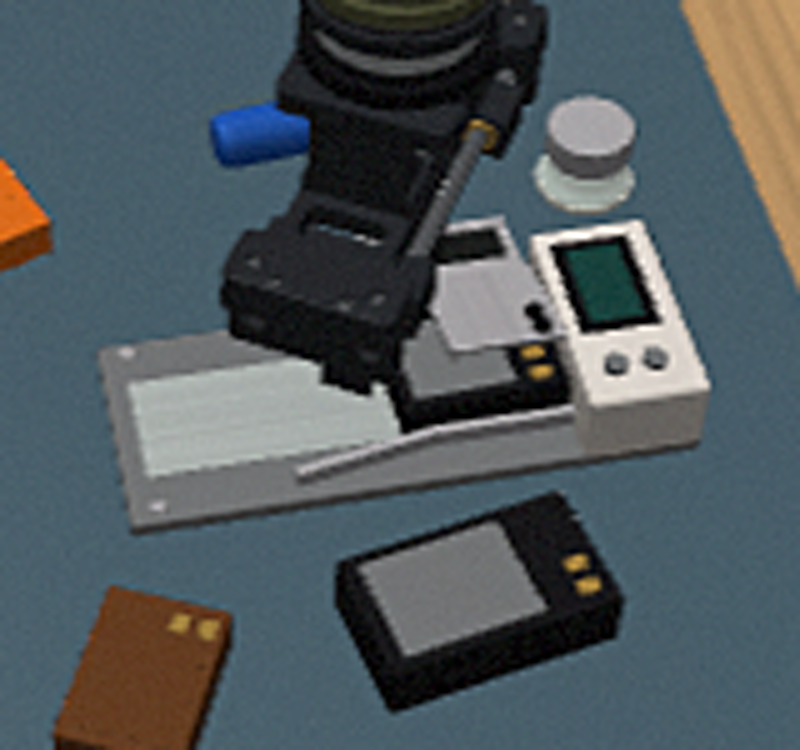

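The pack is against the housing, with its terminals at crop (535,360), and the push finger has come off its rear. I'll lift straight up to let the flap down, then move the hand clear.

```bash
python3 -m inch '[[0,0,0.2,0,66],[0,0,0.3,0,66],[0,0,0.4,0,66],[0,0,0.8,0,66],[0,0,1,0,66]]'
python3 -m inch '[[-0.2,0,1,0,66],[-1,0,1,0,66],[-1,0,0.5,0,66],[-1,0,0,0,66],[-1,0,0,0,66]]'
python3 -m inch '[[-1,0,0,0,66],[0,0,0,0,66],[0,0,0,0,66]]'
python3 - <<'E'
from h import *
s=check();save(s,'side7.png',(280,170,440,320),5)
s0=dict(np.load("side0.npz"));a=np.abs(s["pixels"].astype(int)-s0["pixels"]).max(2)>40
k,l,st,c=cv2.connectedComponentsWithStats(a.astype(np.uint8))
print([(st[i].tolist()) for i in range(1,k) if st[i,4]>15])
E
```

```text
clock: 11.25
tool_pos: [0.6228, 0.002, 0.1037]
eef_rot: [0.272, 0.962, -0.001, -0.002]
contact_force: [0.1, -0.1, -0.3]
opening: 0.751
clock: 11.75
tool_pos: [0.5179, 0.002, 0.1671]
eef_rot: [0.272, 0.962, -0.0, -0.0]
contact_force: [0.3, -0.3, -0.2]
opening: 0.749
clock: 12.05
tool_pos: [0.4942, 0.0023, 0.1666]
eef_rot: [0.272, 0.962, -0.0, -0.0]
contact_force: [0.7, -0.4, 0.7]
opening: 0.75
flap far z 37.0 slope 0.004 333
12.1 [0.49514812 0.00250432 0.16656049] [ 0.36940977 -0.42933229  0.69299171]
[[129, 0, 36, 31, 515], [173, 0, 12, 13, 131], [218, 0, 107, 213, 9188], [0, 77, 14, 37, 253], [2, 116, 26, 65, 255], [0, 148, 8, 18, 84], [333, 208, 49, 12, 164], [339, 217, 44, 9, 57], [354, 233, 40, 24, 439], [307, 236, 40, 30, 793]]
```

View pics/side7.png

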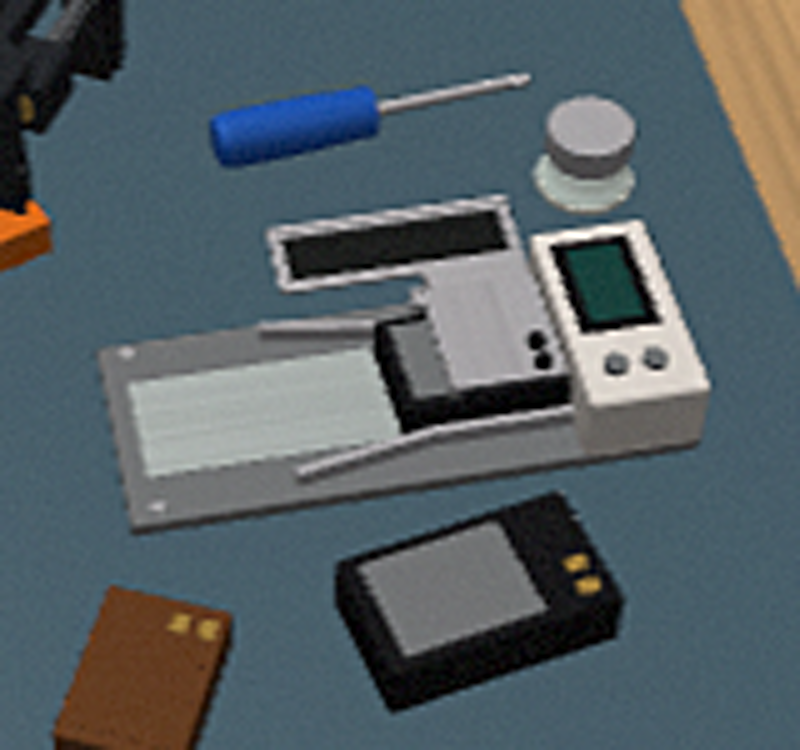

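The flap lies level on the pack (slope 0.004, so joint ≈ 0.125). The pack is against the housing, crop (480,385), and the other things in the crop are where they were. The hand is clear, so I'm handing in.

```bash
python3 -c "from plant import r; print(r.finish_job())"
```

```text
the job is handed in; nothing more can be done
None
```

The battery pack is on test: home against the end stop with the contact flap resting on it, handed in at about 12 s on the robot's clock. No verdict was reported.

I first pushed the pack with closed fingers until it was square and about 5 mm short of the lip. Then, with the hand oblique, one finger held the paddle down with the flap at about 0.44 rad. The other finger pushed the pack in until the hand stalled with about 9 N of push. I backed the finger off with the flap still up, then lifted straight up and moved clear.

- **Pack position:** just before the flap came down, the terminals put the pack's centre at tester x ≈ 9–10 mm and y ≈ +0.6 mm. Afterwards the flap hides the terminals, so the final position was checked only by eye.
- **Flap:** it lies level on the pack (slope 0.004), which is a joint angle of about 0.125.
- **Clearance:** the wrist force is back to noise level.
- **Other things:** a before/after image comparison showed changes only at the arm, the tester, the paddle and the pack.
- **Disagreement:** with the flap held up at the end, the fitted slope of its plate (0.22 to 0.28, so about 0.35 to 0.40 rad) gave a smaller angle than its edge height (51–55 mm, about 0.43 to 0.5 rad). Both are well above the 0.25 limit.

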